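Set the sliding leg of a module holder to the length mark and squeeze its cam lever shut

ROBOT

A 6-joint arm with a two-finger parallel gripper is mounted at the origin on the work surface. World frame = base frame: x ahead of the robot, y to its left, z up, the work surface at z = 0. Lengths are in mm, angles in rad, forces in N, time in s.
With the tool pointing down it reaches from about 425 to 925 mm from the base axis. Payload 12.5 kg.
Tool frame: the origin (TCP) lies midway between the tips of the shut fingers; the grasp point (between the pads) lies 19 mm behind it; y points along the fingers, z is the direction in which the jaws open and shut, and the axes are right-handed (so a half turn about y gives the same grasp; the last joint's range is limited). The gripper opens to 85 mm and grips with 20 to 120 N. Pads are 22 mm wide; open, the fingers measure 114 mm over their backs; the gripper's body (76 mm by 85 mm) begins 54 mm behind the grasp point. The pads swing forward as they close: fully open they stand 13 mm farther back than shut.
Start: joints at [-1.393, 0.491, 1.559, -0, 1.092, -0.106], TCP at [175.026, -600.009, 231.327] pointing down, gripper open.
Joint ranges: [-3.1, 3.1], [-0.84, 2.19], [0.05, 2.79], [-1.13, 4.28], [0.06, 2.93], [-2.69, 2.69]. Speed limits (rad/s): [2.22, 2.22, 2.79, 3.14, 3.14, 3.14].

INTERFACE

Orientations are given as a unit quaternion [x, y, z, w].
In Python, from cell import get_obs, vision, job_done gives the robot as it stands. The module is installed in compiled form; this text tells all that it offers.
- The arm moves only by the tool step_arm, never from a script. Its argument "series" is a list of rows, each an object with "xyz": the shift along the tool's x, y, z in m, a list of three; "turn": the turn about the tool's y in degrees. A call has 1 to 20 rows; each row is the pose to reach, as a shift and turn from the pose commanded when the call began, along the tool's axes at that moment; what a row does not reach only later rows make up. A row lasts 1/10 s, in which the tool goes at most 50 mm and 8.59 degrees, less where a joint would pass 70% of its speed; a pose out of reach is approached as far as the arm can. A call with a gripper value outside its range is refused whole. "gripper" is the opening, from -1 (shut) to 1 (fully open), so that 0 is half open, set as the call begins (left out, the last holds). The fingers move at their own pace and stop on an object; "grip_force" is the grip in N (left out, the last holds). Time passes only in rows, so rows that repeat a pose let the fingers close. It gives the time, the measured TCP pose, the force and the opening at its end, in the units of the state.
- get_obs(): the state, without advancing time (a new reading comes with each control period).
- vision.get_image(name): name is "scene" or "side" or "wrist"; returns the picture (480x640x3 uint8, red, green, blue); there is no depth.
- vision.camera_info(name): a dict with "K" (3x3 intrinsics, pixels), "R" (3x3) and "t" (3): a world point X has camera coordinates R X + t. Camera axes: x right, y down, z forward; pixel columns grow to the right and rows downward; lengths in mm; the calibration is good to about 2 mm. A picture is of the moment at which its call begins: read the wrist's pose just before it. camera_info takes no time and is no camera call; for the wrist camera it gives the pose at the moment of the call.
- job_done(): hands the job in, once; it reports no verdict.
Trained networks look in the newest picture that a camera, given by its name, has taken for a name from the list of things; names that differ only in an ending like _2 or _b are one class to them, and where a whole thing is asked for, a point or a joint stands for the part that bears it (a point fixed in the world has none). Each returns a list of dicts, best first, with "confidence" (0 to 1); they miss things now and then, are a little off and sometimes report something else, mostly with a low value. They report only what shows in the picture. A call takes as long as a camera call.
- vision.find_in(camera, target): "rect" ([left, top, right, bottom] in pixels, round what is visible of it).
- vision.landmark_of(camera, target): "position" ([row, column] in pixels: a listed point, or the origin of a listed thing).
The state is a dict: "clock": time; "q": joint angles; "qd": joint speeds; "tau": joint torques, N m; "tool_pos": TCP position; "eef_rot": TCP orientation; "contact_force": force on the tool from outside, world axes, zero at the start; "moment": the same for the moment, N m; "finger_gap": finger opening in mm.
Only numpy, scipy, OpenCV 4.12 (cv2) and the standard library are available. Lean on these libraries where they do the work, as an engineer would, in place of code of your own. Each camera call takes 0.05 s, during which the arm holds its last target. There are 200 camera calls.

TASK

Push the spring-loaded sliding leg of the bench holder out along its rail until its pointer lines up with the length mark, and while holding it there, squeeze the cam lever upright against the grip plate until it is fully closed, never folding the lever shut while the leg is away from the mark. Finish still holding: the fingers stay squeezed on lever and grip plate with the leg at the mark, for the spring would pull the leg back. Leave the two control modules and the screwdriver where they lie.

Things in the scene. Friction and masses are not known exactly. Their poses are not given: they have to be found in the camera images.
- holder: Fixed bench holder: grey base plate 360 x 170 x 12 mm with a low rail along its middle. Origin: centre of its underside. x runs along the rail, the way the leg is pushed out, towards the fixed upright jaw (14 mm thick, 110 wide, top 105 above the bench, 163 from the origin); y across, z up. The leg's carriage on the rail is 70 mm long, 44 wide, its flat top 50 mm above the bench.
- sliding_leg (a joint): Travel of the leg along the holder's x in m: 0 fully back (where it starts), 0.145 at most. A spring pulls it back with 3 to 4.5 N (plus 0.4 N friction) at all times; the closed lever does not hold it, only the hand does.
- push_face (a point): Middle of the rear (-x) face of the leg's upright steel stop plate, 70 mm above the bench. The plate stands across the rail at the leg's front: 110 mm wide (y), 8 thick, from 47 to 93 mm above the bench; this face is 31 mm ahead of the pointer line. Push it with the sides of the fingers while they straddle lever and grip plate; beside those two, behind this face, the way is clear.
- grip_plate: Fixed upright aluminium plate on the leg: 61 mm long (holder x, from 30 behind to 31 ahead of the pointer line), 8 thick, from 50 to 102 mm above the bench. Origin: centre of its lower edge, 9 mm to the +y side of the rail's middle; outer face 13 mm to the +y side.
- lever_paddle: Black lever paddle on the leg opposite the grip plate: 46 mm long (x, from 19 behind to 27 ahead of the pointer line), 8 thick, 44 tall. Origin on its hinge (along x, at its lower edge), 56 mm above the bench, 9 mm to -y of the rail's middle; z up the paddle. Closed it is upright, outer face 13 mm to -y: 26 mm over both plates, centred on the rail. Open, its upper edge reaches 33 to 38 mm to -y.
- cam_lever (a joint): Lever angle in rad: 0 closed (upright, against its stop), up to 0.62 leaning open; starts at 0.5 to 0.62. It stays where it is left; moving it takes about 0.1 N m (2 to 3 N at its upper edge).
- pointer_tip (a point): Outer end, upper side, of the leg's pointer: a dark steel finger 6 mm wide that sticks out of the carriage to -y and ends 52 mm from the rail's middle, 25 mm above the bench. Moves with the leg. The pointer line is its centre line.
- mark_tip (a point): Length mark: steel clip (26 mm long, 13 high) fixed on the base plate's -y margin with a dark ridge 6 mm wide across it; the point is the ridge's inner end, upper side, 25 mm above the bench, 54.5 mm to -y of the rail's middle. Axes as the holder's. The leg is at the mark when pointer and ridge are in one line (same holder x), 50 to 128 mm ahead of where the pointer starts.
- black_module: Loose black control module 150 x 110 x 36 mm lying on the bench, not to be disturbed. Origin: centre of its underside.
- alloy_module: Loose aluminium control module 130 x 120 x 42 mm lying on the bench, not to be disturbed. Origin: centre of its underside.
- screwdriver: Loose screwdriver lying on the bench beyond the holder, not to be disturbed.

How it is judged:
By the outcome, as a careful person would: the job done as asked, in the order asked, and still so for the second after the job is handed in, while the arm keeps its last pose, push and grip.
It also fails if it takes over 45 s, if anything falls off the work surface, if the arm or the gripper's body presses on something with over 40 N, if the wrist force passes 120 N, or if a joint passes its speed limit or range.

## Working session

There is one attempt and no reset: what is moved stays moved. The work goes in short steps, Python scripts to look and compute and a tool call to move; the robot and the scene stay as the last step left them, time stands still between calls to the robot, and variables do not carry over. Pictures are saved under pics/ and viewed, about 8 in all and at most 12, crops included, and the job is handed in when it is done.

Besides the shell and the picture viewer there is one more tool, called after "Request:" in YAML: its name, and indented under it one key for each argument. step_arm: Moves the arm, as the interface text tells. Its arguments: {"type":"object","properties":{"series":{"type":"array"},"gripper":{"type":"number"},"grip_force":{"type":"number"}},"required":["series"]}

```bash
mkdir -p pics
cat > h.py <<'E'
import numpy as np, cv2
from cell import get_obs, vision, job_done
from scipy.spatial.transform import Rotation as Ro
def ray(ci,rc):
    K,R,t=[np.array(ci[k],float) for k in("K","R","t")]
    d=R.T@np.linalg.inv(K)@np.array([rc[1],rc[0],1.]); return -R.T@t,d/np.linalg.norm(d)
def atz(ci,rc,z):
    o,d=ray(ci,rc); return o+d*(z-o[2])/d[2]
def proj(ci,X):
    p=np.array(ci["K"])@(np.array(ci["R"])@np.array(X,float)+np.array(ci["t"])); return p[:2]/p[2]
def snap(c,name):
    im=vision.get_image(c); cv2.imwrite(f"pics/{name}.png",im[:,:,::-1]); return im
E
python3 - <<'E'
from h import *
o=get_obs(); print({k:np.round(v,3).tolist() for k,v in o.items()})
print(Ro.from_quat(o["eef_rot"]).as_matrix().round(3))
for c in("scene","side","wrist"):
    snap(c,c+"0"); ci=vision.camera_info(c); print(c,np.round(-np.array(ci["R"]).T@np.array(ci["t"])))
    for n,z in(("holder",0),("push_face",70),("grip_plate",50),("lever_paddle",56),("pointer_tip",25),("mark_tip",25),("black_module",0),("alloy_module",0),("screwdriver",0)):
        for r in vision.landmark_of(c,n)[:1]: print(n,np.round(r["position"],1),round(r["confidence"],2),atz(ci,r["position"],z).round(1))
im=np.vstack([cv2.imread(f"pics/{c}0.png") for c in("scene",)])
a=[cv2.resize(cv2.imread(f"pics/{c}0.png"),(400,300)) for c in("side","wrist")]
cv2.imwrite("pics/sw.png",np.hstack(a))
E
```

```text
{'clock': 0.0, 'q': [-1.393, 0.492, 1.559, 0.0, 1.092, -0.106], 'qd': [-0.0, 0.003, -0.0, 0.001, -0.0, 0.0], 'tau': [-0.001, -61.844, -26.159, -0.0, 0.004, 0.0], 'tool_pos': [174.975, -599.766, 230.699], 'eef_rot': [-0.1, 0.7, -0.7, 0.1], 'contact_force': [0.097, -0.031, 0.325], 'moment': [-0.017, -0.033, -0.016], 'finger_gap': 85.183}
[[-0.96  -0.     0.28 ]
 [-0.28   0.001 -0.96 ]
 [-0.    -1.    -0.001]]
scene [1067. -721.  637.]
holder [234.5 297.7] 0.92 [514.2  93.5   0. ]
push_face [221.  268.1] 0.89 [487.9  17.6  70. ]
grip_plate [230.2 254.4] 0.89 [464.   -3.7  50. ]
lever_paddle [230.4 263.3] 0.8 [487.8  -1.9  56. ]
pointer_tip [249.2 272.5] 0.91 [520.1 -15.9  25. ]
mark_tip [240.3 299. ] 0.4 [551.5  42.8  25. ]
black_module [409.2 153. ] 0.69 [ 589.8 -437.1    0. ]
alloy_module [188.8 348.9] 0.81 [511.  360.6   0. ]
screwdriver [297.1 383.7] 0.93 [787.5 -13.8   0. ]
side [ 455. -736.  933.]
holder [241.1 255.6] 0.95 [512.1  96.    0. ]
push_face [243.6 247.6] 0.72 [488.6  31.   70. ]
grip_plate [257.8 239.1] 0.72 [463.1  11.3  50. ]
lever_paddle [258.7 246.3] 0.47 [478.5  -0.9  56. ]
pointer_tip [270.2 267.4] 0.59 [520.6 -22.1  25. ]
mark_tip [261.  239.3] 0.71 [462.2  22.6  25. ]
black_module [441.4 350.4] 0.6 [ 591.  -433.5    0. ]
alloy_module [167.5 235.9] 0.94 [508.6 390.3   0. ]
screwdriver [254.8 372.6] 0.97 [778.6 -25.    0. ]
wrist [ 255. -577.  374.]
```

View pics/scene0.png

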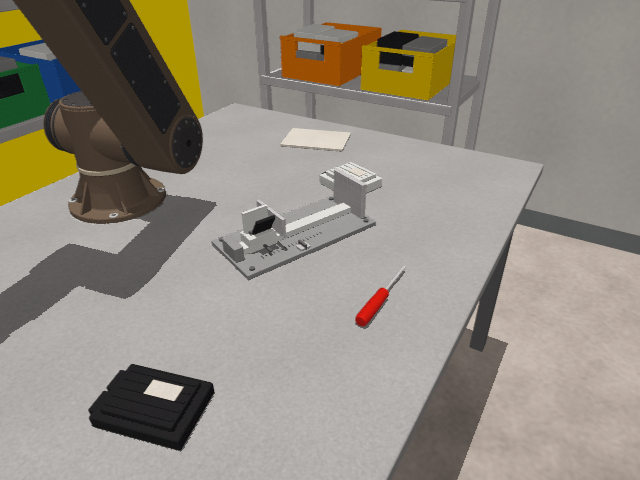

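View pics/sw.png

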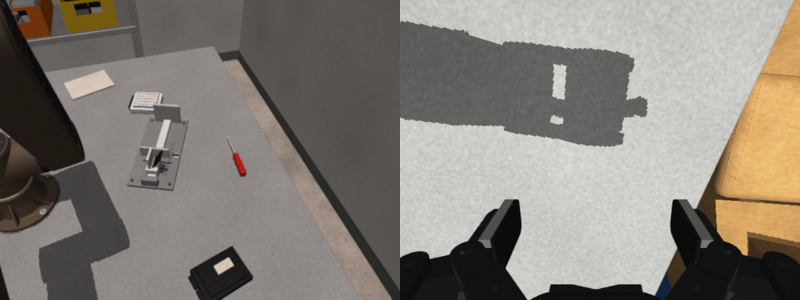

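The scene picture shows the holder in the middle: leg at the rear around px (262,225), fixed jaw at (350,190), pointer and mark on the near margin at (272,250) and (300,242). The alloy module is behind the jaw, with the screwdriver and black module well clear. I'll fit the holder pose to the landmarks from both fixed cameras.

```bash
cat >> h.py <<'E'
from scipy.optimize import least_squares
PTS={"holder":(0,0,0,0),"push_face":(1,31,0,70),"grip_plate":(1,.5,9,50),"lever_paddle":(1,4,-9,56),"pointer_tip":(1,0,-52,25),"mark_tip":(2,0,-54.5,25)}
def model(p,n):
    k,x,y,z=PTS[n]; x+=[0,p[3],p[4]][k]; c,s=np.cos(p[2]),np.sin(p[2])
    return np.array([p[0]+c*x-s*y,p[1]+s*x+c*y,z])
def fit(obs,p0,scale=2.):
    f=lambda p:np.concatenate([w*(proj(ci,model(p,n))-np.array(rc)[::-1]) for ci,n,rc,w in obs])
    return least_squares(f,p0,loss="soft_l1",f_scale=scale,x_scale=[1,1,.01,1,1])
def detect(c,ci,names=PTS,minc=.3):
    return [(ci,n,r["position"],r["confidence"]) for n in names for r in vision.landmark_of(c,n)[:1] if r["confidence"]>minc]
E
python3 - <<'E'
from h import *
obs=[]
for c in("scene","side"):
    vision.get_image(c); obs+=detect(c,vision.camera_info(c))
r=fit(obs,[513,95,1.2,-110,-40]); print(r.x.round(3))
for ci,n,rc,w in obs: print(n,(proj(ci,model(r.x,n))-np.array(rc)[::-1]).round(1),round(w,2))
o=get_obs(); Rt=Ro.from_quat(o["eef_rot"]).as_matrix(); ci=vision.camera_info("wrist"); R=np.array(ci["R"])
print("cam axes in tool", (Rt.T@R.T).round(3), "pos",(Rt.T@(-R.T@np.array(ci["t"])-o["tool_pos"])).round(1)); print(ci["K"])
E
```

```text
[ 512.244   97.434    1.177 -102.805  -35.501]
holder [-0.9 -1.9] 0.62
push_face [-0.6 -1.4] 0.57
grip_plate [ 0.6 -1.1] 0.8
lever_paddle [-2.1 -1.8] 0.69
pointer_tip [0.1 2.4] 0.97
mark_tip [1.6 1.3] 0.52
holder [-0.9 -0.4] 0.71
push_face [-0.3 -2.2] 0.57
grip_plate [0.9 1. ] 0.5
lever_paddle [-1.2 -3.7] 0.52
pointer_tip [1.9 1.8] 0.6
mark_tip [1.6 1.2] 0.61
cam axes in tool [[-0.001  0.947  0.321]
 [ 0.001 -0.321  0.947]
 [ 1.     0.001 -0.001]] pos [ -83.3 -142.4    0.4]
[[420.18003151   0.         312.92362386]
 [  0.         420.18003151 237.21723748]
 [  0.           0.           1.        ]]
```

Request:
step_arm:
  series:
    - {"xyz":[-0.015,0,-0.013],"turn":1}
    - {"xyz":[-0.045,0.003,-0.04],"turn":3}
    - {"xyz":[-0.075,0.006,-0.067],"turn":5}
    - {"xyz":[-0.105,0.009,-0.094],"turn":7}
    - {"xyz":[-0.135,0.012,-0.121],"turn":9}
    - {"xyz":[-0.167,0.015,-0.15],"turn":12}
    - {"xyz":[-0.2,0.018,-0.18],"turn":15}
    - {"xyz":[-0.233,0.021,-0.21],"turn":18}
    - {"xyz":[-0.266,0.024,-0.24],"turn":21}
    - {"xyz":[-0.299,0.027,-0.27],"turn":24}
    - {"xyz":[-0.332,0.03,-0.3],"turn":27}
    - {"xyz":[-0.365,0.034,-0.33],"turn":29}
    - {"xyz":[-0.398,0.038,-0.36],"turn":31}
    - {"xyz":[-0.431,0.042,-0.388],"turn":33}
    - {"xyz":[-0.46,0.045,-0.415],"turn":35}
    - {"xyz":[-0.488,0.048,-0.44],"turn":37}
    - {"xyz":[-0.512,0.05,-0.46],"turn":38}
    - {"xyz":[-0.525,0.051,-0.472],"turn":39}
    - {"xyz":[-0.531,0.051,-0.477],"turn":39}
    - {"xyz":[-0.531,0.051,-0.477],"turn":39}

```text
clock: 4.2
tool_pos: [551.4, 7.0, 180.2]
eef_rot: [-0.139, -0.693, 0.693, 0.139]
contact_force: [-0.3, -1.2, -0.0]
finger_gap: 85.6
```

Run:
```python
from h import *
o=get_obs(); print(o["clock"],np.round(o["tool_pos"],1),np.round(o["q"],2),np.round(o["qd"],3)); print(Ro.from_quat(o["eef_rot"]).as_matrix().round(3))
ci=vision.camera_info("wrist"); snap("wrist","w1"); obs=detect("wrist",ci)
r=fit(obs,[512,97,1.177,-103,-35],3); print(r.x.round(3))
for ci,n,rc,w in obs: print(n,np.round(rc,1),(proj(ci,model(r.x,n))-np.array(rc)[::-1]).round(1),round(w,2))
```

```text
4.2 [551.4   7.  180.2] [-0.11  0.45  1.8  -0.    0.9   1.86] [-0.029 -0.012  0.021 -0.003 -0.003 -0.017]
[[-0.923  0.    -0.385]
 [ 0.385 -0.    -0.923]
 [-0.    -1.     0.   ]]
[ 511.798   94.086    1.186 -103.365  -26.969]
holder [289.1 236.1] [-0.  -2.5] 0.82
push_face [327.3 324.1] [-0.3  2.5] 0.95
grip_plate [324.1 362.1] [2.4 1.7] 0.59
lever_paddle [309. 361.] [ 0.3 -1. ] 0.79
pointer_tip [238.1 364.7] [-1.  -1.5] 0.81
mark_tip [233.9 261.4] [0.  0.5] 0.93
```

View pics/w1.png

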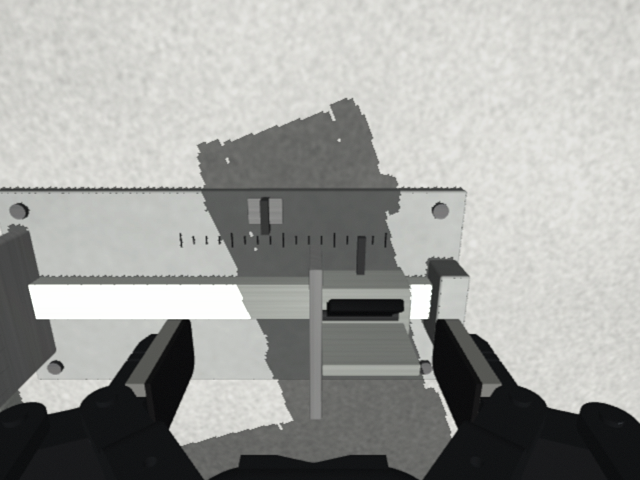

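Picture 3 shows the holder nearly level in view: pointer tip at about (row 237, col 361), mark ridge inner end at (235, 264), stop plate near col 315. I'll enlarge the pointer and mark area.

Run:
```python
import cv2
im=cv2.imread("pics/w1.png"); cv2.imwrite("pics/c1.png",cv2.resize(im[180:340,240:440],None,fx=4,fy=3.7,interpolation=cv2.INTER_NEAREST)[:600])
g=cv2.cvtColor(im,cv2.COLOR_BGR2GRAY)
for r in(205,215,225,230): print("mark",r,g[r,254:276])
for r in(236,240,250,262): print("ptr",r,g[r,350:372])
for c in(264,): print("markcol",g[226:242,c])
print("ptrcol",g[230:244,361])
for r in(340,390): print("plate",r,g[r,300:330])
for c in(60,120,180,300,420,455): print("edge",c,g[184:196,c])
```

```text
mark 205 [138 137 138 139 138 110  69  55  55  56  56  56  56  49  68 116 138 137
 137 137 137 138]
mark 215 [137 136 137 138 138 125  86  57  55  55  56  55  55  54  47 105 136 137
 136 135 136 137]
mark 225 [91 90 90 90 91 92 77 61 56 56 55 56 54 55 45 33 60 87 93 93 92 93]
mark 230 [93 94 93 92 93 92 83 65 56 55 56 57 56 56 48 38 64 87 94 92 92 93]
ptr 236 [90 88 89 90 90 93 90 69 47 40 42 46 47 48 50 68 85 88 88 90 89 78]
ptr 240 [91 90 90 91 90 90 90 63 47 54 55 54 54 54 54 60 78 88 89 90 90 75]
ptr 250 [91 90 90 91 91 90 73 51 50 54 54 53 55 52 54 71 86 89 89 90 89 90]
ptr 262 [91 92 90 89 91 90 67 49 52 53 53 54 54 53 59 79 89 90 90 89 89 90]
markcol [56 57 56 56 56 56 56 56 66 86 92 93 94 93 93 92]
ptrcol [91 91 91 92 91 80 46 38 47 52 54 54 53 53]
plate 340 [ 93  94  94  93  95  94  94  94  95 106 124 133 132 133 136 139 138 137
 138 140 133 114 109 114 115 114 115 115 114 115]
plate 390 [108 107 109 110 111 110 110 109 108 104 119 131 132 133 136 140 137 137
 137 135 126 101  97 106 108 109 108 109 110 109]
edge 60 [210 212 212 187  95  57  76 126 165 178 187 187]
edge 120 [221 222 208 155  87  59  80 132 170 186 192 192]
edge 180 [217 216 193 110  81  60  84 135 174 189 195 194]
edge 300 [104 103 104  98  76  61  67  82  91  92  93  94]
edge 420 [225 227 214 157  81  63  91 141 177 192 198 198]
edge 455 [222 212 167 112  78  65  92 145 179 194 199 199]
```

View pics/c1.png

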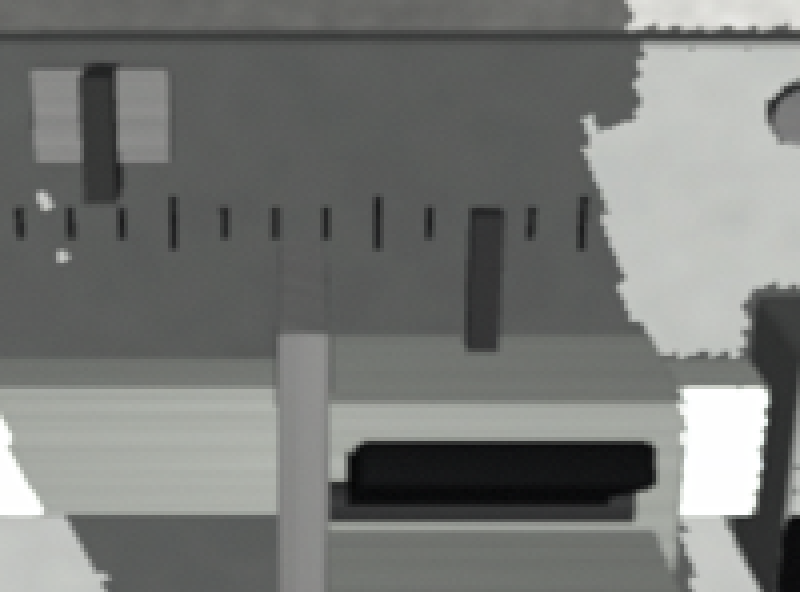

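Picture 4 confirms it: pointer top face centre at col 362.1 (tip row 237), mark ridge top centre at col 264.4 (inner end row 233.5). The base edge is level in the image, so the holder yaw equals the tool yaw.

Run:
```python
from h import *
ci=vision.camera_info("wrist"); o=get_obs()
Rt=Ro.from_quat(o["eef_rot"]).as_matrix(); hy=Rt[:,0]; hx=-Rt[:,2]; print("yaw",np.arctan2(hx[1],hx[0]))
P=atz(ci,(237,362.1),25); M=atz(ci,(233.5,264.4),25)
pl=[atz(ci,(340,315.2),93),atz(ci,(390,315.2),93)]
print("P",P.round(1),"M",M.round(1),"d",hx@(M-P),hy@(M-P))
print("plate centre-P",[round(hx@(p-P),1) for p in pl])
# push face -> rail frame
rail=P+52*hy; print("rail pt at pointer",rail.round(1))
for n,x,y in(("entry",5,-5),("contact",20,-5),("mark",20+hx@(M-P),0)): print(n,(rail+x*hx+y*hy).round(1), "rel TCP tool xyz",(Rt.T@(rail+x*hx+y*hy-o["tool_pos"]))[[0,2]].round(1))
e=[atz(ci,(r,c),z) for r,c,z in((189,200,12),(189,440,12))]; print("edge y from rail",[round(hy@(p-rail),1) for p in e], "corner x", hx@(atz(ci,(191,465.5),12)-P))
```

```text
yaw 1.1730662523725057
P [520.9 -21.   25. ] M [551.7  45.3  25. ] d 73.01634530893787 -2.6951840326704155
plate centre-P [np.float64(35.3), np.float64(35.2)]
rail pt at pointer [472.9  -0.9  25. ]
entry [479.5   1.8  25. ] rel TCP tool xyz [64.4 31.5]
contact [485.3  15.6  25. ] rel TCP tool xyz [64.4 16.5]
mark [509.   84.9  25. ] rel TCP tool xyz [ 69.4 -56.5]
edge y from rail [np.float64(-85.6), np.float64(-85.7)] corner x -78.05794665587862
```

Measured travel to the mark is d ≈ 73.0 mm. The plate and base-edge cross-checks agree to under 1 mm. Next I turn so the jaws open across the rail and hover behind the stop plate.

Request:
step_arm:
  series:
    - {"xyz":[0.003,0,0.001],"turn":-4}
    - {"xyz":[0.009,0,0.004],"turn":-12}
    - {"xyz":[0.016,0,0.008],"turn":-20}
    - {"xyz":[0.023,0,0.011],"turn":-28}
    - {"xyz":[0.03,0,0.015],"turn":-36}
    - {"xyz":[0.037,0,0.018],"turn":-44}
    - {"xyz":[0.043,0,0.021],"turn":-52}
    - {"xyz":[0.049,0,0.024],"turn":-60}
    - {"xyz":[0.055,0,0.027],"turn":-68}
    - {"xyz":[0.06,0,0.029],"turn":-76}
    - {"xyz":[0.063,0,0.031],"turn":-83}
    - {"xyz":[0.0645,0,0.0315],"turn":-88}
    - {"xyz":[0.0645,0,0.0315],"turn":-90}
    - {"xyz":[0.0645,0,0.0315],"turn":-90}
    - {"xyz":[0.0645,0,0.0315],"turn":-90}
    - {"xyz":[0.0645,0,0.0315],"turn":-90}

```text
clock: 6.15
tool_pos: [479.6, 2.3, 180.3]
eef_rot: [0.391, -0.589, 0.589, -0.391]
contact_force: [1.0, -0.4, -0.5]
finger_gap: 85.5
```

Run:
```python
from h import *
o=get_obs(); Rt=Ro.from_quat(o["eef_rot"]).as_matrix(); hx=-Rt[:,0]; hy=-Rt[:,2]; print(o["clock"],np.round(o["tool_pos"],1),np.arctan2(hx[1],hx[0]),np.round(o["q"],2))
rail=np.array([472.9,-.9,0]); d=np.array(o["tool_pos"])-rail; print("x,y rel pointer/rail",hx@d,hy@d)
ci=vision.camera_info("wrist"); im=snap("wrist","w2"); obs=detect("wrist",ci)
for c,n,rc,w in obs: X=atz(ci,rc,PTS[n][3])-rail; print(n,np.round(rc,1),round(w,2),"hx,hy",(hx@X).round(1),(hy@X).round(1))
```

```text
6.15 [479.6   2.3 180.3] 1.1728125065994797 [-0.13  0.35  1.97 -0.    0.82  0.27]
x,y rel pointer/rail 5.561628304656896 -4.912967924161196
holder [ 80.1 301.1] 0.79 hx,hy 98.6 3.0
push_face [191.7 305.4] 0.57 hx,hy 32.3 -1.0
grip_plate [228.6 293. ] 0.82 hx,hy 2.3 7.9
lever_paddle [228.6 319.8] 0.75 hx,hy 4.3 -10.2
pointer_tip [221.  379.9] 0.6 hx,hy 0.4 -55.1
mark_tip [113.8 382. ] 0.86 hx,hy 76.4 -52.6
```

View pics/w2.png

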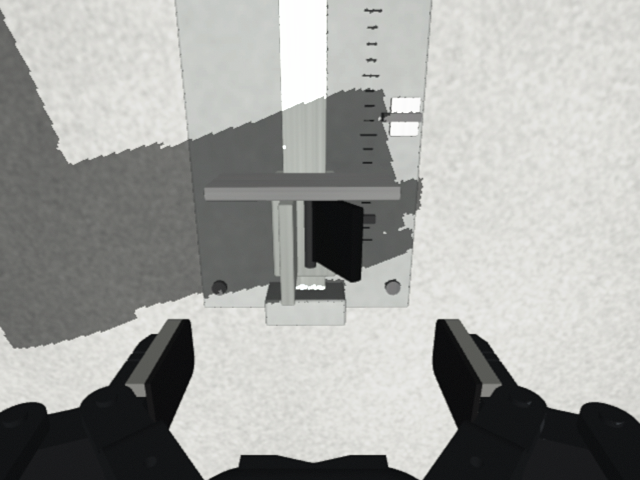

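Picture 5, from ahead of the leg: stop plate at row 190, open lever at (335,240), mark ridge at (117,381). The fingers are at cols 190 and 435, well outside lever and grip plate. I descend now.

Request:
step_arm:
  series:
    - {"xyz":[0,0.01,0],"turn":0}
    - {"xyz":[0,0.03,0],"turn":0}
    - {"xyz":[0,0.05,0],"turn":0}
    - {"xyz":[0,0.07,0],"turn":0}
    - {"xyz":[0,0.09,0],"turn":0}
    - {"xyz":[0,0.105,0],"turn":0}
    - {"xyz":[0,0.115,0],"turn":0}
    - {"xyz":[0,0.12,0],"turn":0}
    - {"xyz":[0,0.12,0],"turn":0}
    - {"xyz":[0,0.12,0],"turn":0}

```text
clock: 7.5
tool_pos: [479.8, 2.4, 60.6]
eef_rot: [0.391, -0.589, 0.589, -0.392]
contact_force: [-0.8, -0.2, 0.4]
finger_gap: 85.4
```

Request:
step_arm:
  series:
    - {"xyz":[-0.004,0,0]}
    - {"xyz":[-0.008,0,0]}
    - {"xyz":[-0.012,0,0]}
    - {"xyz":[-0.016,0,0]}
    - {"xyz":[-0.02,0,0]}
    - {"xyz":[-0.024,0,0]}
    - {"xyz":[-0.028,0,0]}
    - {"xyz":[-0.032,0,0]}
    - {"xyz":[-0.036,0,0]}
    - {"xyz":[-0.04,0,0]}
    - {"xyz":[-0.04,0,0]}
    - {"xyz":[-0.04,0,0]}

```text
schema error: expected keys xyz, turn
```

```bash
cat >> h.py <<'E'
def plate(tag):
    "pose in the rail frame (x from start pointer) and wrist picture"
    o=get_obs(); Rt=Ro.from_quat(o["eef_rot"]).as_matrix(); hx=-Rt[:,0]; hy=-Rt[:,2]; rail=np.array([472.9,-.9,0]); d=np.array(o["tool_pos"])-rail
    print(round(o["clock"],2),"TCP x,y,z",(hx@d).round(2),(hy@d).round(2),d[2].round(1),"F hx,hy,z",(hx@o["contact_force"]).round(1),(hy@o["contact_force"]).round(1),round(o["contact_force"][2],1),"gap",round(o["finger_gap"],1),"yaw",np.arctan2(hx[1],hx[0]).round(4))
    ci=vision.camera_info("wrist"); im=snap("wrist",tag); return o,ci,im,hx,hy,rail
E
python3 - <<'E'
from h import *
o,ci,im,hx,hy,rail=plate("w3")
ci0=vision.camera_info("scene"); s=snap("scene","s3")
for n in("pointer_tip","mark_tip"):
    for r in vision.landmark_of("scene",n)[:1]:
        X=atz(ci0,r["position"],25)-rail; print(n,np.round(r["position"],1),round(r["confidence"],2),(hx@X).round(1),(hy@X).round(1))
a=cv2.resize(im[:,:,::-1],(400,300)); b=cv2.resize(s[170:290,210:390][:,:,::-1],(400,267),interpolation=cv2.INTER_CUBIC); b=np.vstack([b,np.zeros((33,400,3),np.uint8)])
cv2.imwrite("pics/m3.png",np.hstack([a,b]))
E
```

```text
7.5 TCP x,y,z 5.75 -5.11 60.6 F hx,hy,z -0.5 0.7 0.4 gap 85.4 yaw 1.174
pointer_tip [250.9 270.1] 0.78 -3.2 -51.7
mark_tip [236.  299.6] 0.59 81.8 -41.8
```

View pics/m3.png

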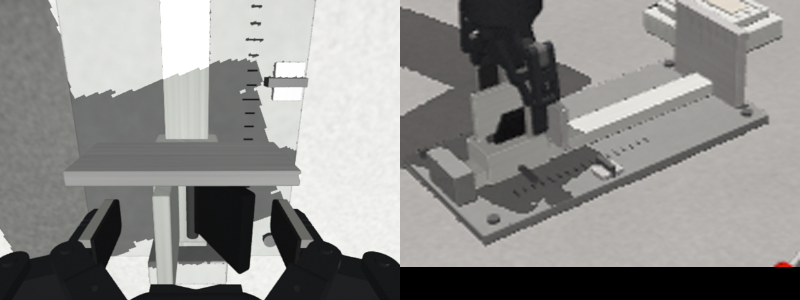

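The move was refused because "turn" is required. Picture 6 still helps: the fingers straddle lever and grip plate behind the stop plate, and the scene camera can see pointer and mark. I'll send the push again.

Request:
step_arm:
  series:
    - {"xyz":[-0.004,0,0],"turn":0}
    - {"xyz":[-0.008,0,0],"turn":0}
    - {"xyz":[-0.012,0,0],"turn":0}
    - {"xyz":[-0.016,0,0],"turn":0}
    - {"xyz":[-0.02,0,0],"turn":0}
    - {"xyz":[-0.024,0,0],"turn":0}
    - {"xyz":[-0.028,0,0],"turn":0}
    - {"xyz":[-0.032,0,0],"turn":0}
    - {"xyz":[-0.036,0,0],"turn":0}
    - {"xyz":[-0.04,0,0],"turn":0}
    - {"xyz":[-0.04,0,0],"turn":0}
    - {"xyz":[-0.04,0,0],"turn":0}

```text
clock: 8.9
tool_pos: [495.0, 39.4, 60.3]
eef_rot: [0.392, -0.589, 0.589, -0.392]
contact_force: [-1.1, -2.3, 1.8]
finger_gap: 85.2
```

Run:
```python
from h import *
o,ci,im,hx,hy,rail=plate("w4")
# stop plate front top edge (z 93, x = leg+39), rear top edge (leg+31)
g=cv2.cvtColor(im,cv2.COLOR_RGB2GRAY).astype(int)
for c in(150,420): print(c,[(r,int(g[r+1,c]-g[r-1,c]), (hx@(atz(ci,(r,c),93)-rail)).round(1)) for r in range(180,320) if abs(g[r+1,c]-g[r-1,c])>18])
rm=[r for n in("mark_tip","push_face") for r in [(n,np.round(q["position"],1),round(q["confidence"],2)) for q in vision.landmark_of("wrist",n)[:1]]]; print(rm)
```

```text
8.9 TCP x,y,z 45.76 -4.82 60.3 F hx,hy,z -2.5 0.1 1.8 gap 85.2 yaw 1.1741
150 []
420 [(192, -33, np.float64(104.2)), (193, -27, np.float64(103.9)), (194, -20, np.float64(103.6)), (195, -66, np.float64(103.3)), (196, -55, np.float64(103.1)), (210, -30, np.float64(99.2)), (211, -62, np.float64(98.9)), (212, -40, np.float64(98.7)), (228, 31, np.float64(94.1)), (229, 52, np.float64(93.8)), (230, 46, np.float64(93.6)), (231, 19, np.float64(93.3))]
[('mark_tip', array([223.4, 420.4]), 0.82), ('push_face', array([307.5, 297.6]), 0.86)]
```

Run:
```python
from h import *
im=cv2.imread("pics/w4.png"); cv2.imwrite("pics/c4.png",im[160:480])
g=cv2.cvtColor(im,cv2.COLOR_BGR2GRAY).astype(int)
for c in(150,180,300,430): print(c,[(r,int(g[r+1,c]-g[r-1,c])) for r in range(220,350) if abs(g[r+1,c]-g[r-1,c])>8])
```

```text
150 [(320, 25), (321, 39), (322, 22), (342, -34), (343, -62), (344, -41), (346, 18)]
180 [(320, 27), (321, 39), (322, 22), (342, -41), (343, -112), (344, -104), (345, -29)]
300 [(254, -28), (255, -58), (256, -38), (263, -18), (264, -30), (265, -14), (319, 9), (320, 33), (321, 38), (322, 18), (341, -11), (342, -42), (343, -90), (344, -70), (345, -14)]
430 [(220, 9), (230, 13), (231, 37), (232, 26), (233, 17), (234, 16), (237, -10), (245, -12), (246, -22), (247, -10), (319, 11), (320, 35), (321, 39), (322, 17), (341, -13), (342, -40), (343, -47), (344, -16), (345, 48), (346, 109), (347, 65)]
```

View pics/c4.png

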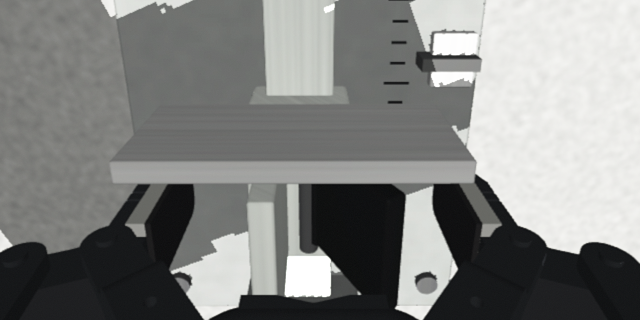

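```bash
cat >> h.py <<'E'
def leg(ci,im,hx,rail,cols=(290,300,310),lo=270,hi=420):
    "leg travel from stop plate's upper front and rear edges in the wrist picture"
    g=cv2.GaussianBlur(cv2.cvtColor(im,cv2.COLOR_RGB2GRAY),(3,3),0).astype(float); out=[]
    for c in cols:
        d=g[lo+1:hi+1,c]-g[lo-1:hi-1,c]; a=lo+int(np.argmax(d[:])); b=int(np.argmin(d))+lo
        out.append((a,b,(hx@(atz(ci,(a,c),93)-rail)-39).round(1),(hx@(atz(ci,(b,c),93)-rail)-31).round(1)))
    return out
E
python3 - <<'E'
from h import *
o=get_obs(); Rt=Ro.from_quat(o["eef_rot"]).as_matrix(); hx=-Rt[:,0]; hy=-Rt[:,2]; rail=np.array([472.9,-.9,0])
ci=vision.camera_info("wrist")
im=cv2.imread("pics/w4.png")[:,:,::-1].copy(); print("now",leg(ci,im,hx,rail,(170,180,300),300,350))
im3=cv2.imread("pics/w3.png")[:,:,::-1].copy(); g=cv2.cvtColor(im3,cv2.COLOR_RGB2GRAY).astype(int)
sh=hx*(45.76-5.75); c3=dict(ci); c3["t"]=np.array(ci["t"])+np.array(ci["R"])@sh
for c in(150,180): print([(r,int(g[r+1,c]-g[r-1,c]),(hx@(atz(c3,(r,c),93)-rail)).round(1)) for r in range(200,330) if abs(g[r+1,c]-g[r-1,c])>15])
g=cv2.cvtColor(im,cv2.COLOR_RGB2GRAY).astype(int)
for c in(425,440,470): print([(r,int(g[r,c]),(hx@(atz(ci,(r,c),25)-rail)).round(1)) for r in range(206,234)])
E
```

```text
now [(321, 343, np.float64(26.1), np.float64(26.6)), (321, 343, np.float64(26.1), np.float64(26.6)), (321, 343, np.float64(26.1), np.float64(26.6))]
[(273, 33, np.float64(40.5)), (274, 38, np.float64(40.1)), (275, 16, np.float64(39.8)), (296, -24, np.float64(33.2)), (297, -36, np.float64(32.9)), (298, -22, np.float64(32.6))]
[(273, 33, np.float64(40.5)), (274, 36, np.float64(40.2)), (296, -26, np.float64(33.2)), (297, -36, np.float64(32.9)), (298, -18, np.float64(32.6)), (318, -20, np.float64(26.0)), (319, -16, np.float64(25.7)), (321, -32, np.float64(25.0)), (322, -47, np.float64(24.7)), (323, -38, np.float64(24.4)), (324, -16, np.float64(24.0))]
[(206, 222, np.float64(82.7)), (207, 214, np.float64(82.2)), (208, 191, np.float64(81.8)), (209, 189, np.float64(81.3)), (210, 169, np.float64(80.9)), (211, 93, np.float64(80.4)), (212, 43, np.float64(80.0)), (213, 43, np.float64(79.5)), (214, 44, np.float64(79.1)), (215, 45, np.float64(78.6)), (216, 45, np.float64(78.1)), (217, 46, np.float64(77.7)), (218, 48, np.float64(77.2)), (219, 60, np.float64(76.8)), (220, 69, np.float64(76.3)), (22
[... 1348 characters left out ...]
loat64(80.9)), (211, 254, np.float64(80.4)), (212, 255, np.float64(80.0)), (213, 255, np.float64(79.5)), (214, 228, np.float64(79.1)), (215, 87, np.float64(78.6)), (216, 41, np.float64(78.2)), (217, 43, np.float64(77.7)), (218, 65, np.float64(77.3)), (219, 112, np.float64(76.8)), (220, 145, np.float64(76.3)), (221, 146, np.float64(75.9)), (222, 146, np.float64(75.4)), (223, 145, np.float64(75.0)), (224, 146, np.float64(74.5)), (225, 144, np.float64(74.0)), (226, 145, np.float64(73.6)), (227, 144, np.float64(73.1)), (228, 144, np.float64(72.6)), (229, 145, np.float64(72.2)), (230, 144, np.float64(71.7)), (231, 181, np.float64(71.3)), (232, 244, np.float64(70.8)), (233, 254, np.float64(70.3))]
```

Differencing the plate edges gives leg travel ≈ 24.9 mm with TCP x at 45.8, so the finger–leg offset is about 20.9. In the same view the mark reads 74.1 with a bias of about 1.1, which agrees with 73.0. So there are about 48 mm left to push.

Request:
step_arm:
  series:
    - {"xyz":[-0.004,0,0],"turn":0}
    - {"xyz":[-0.008,0,0],"turn":0}
    - {"xyz":[-0.012,0,0],"turn":0}
    - {"xyz":[-0.016,0,0],"turn":0}
    - {"xyz":[-0.02,0,0],"turn":0}
    - {"xyz":[-0.024,0,0],"turn":0}
    - {"xyz":[-0.028,0,0],"turn":0}
    - {"xyz":[-0.032,0,0],"turn":0}
    - {"xyz":[-0.036,0,0],"turn":0}
    - {"xyz":[-0.04,0,0],"turn":0}
    - {"xyz":[-0.043,0,0],"turn":0}
    - {"xyz":[-0.046,0,0],"turn":0}
    - {"xyz":[-0.048,0,0],"turn":0}
    - {"xyz":[-0.048,0,0],"turn":0}
    - {"xyz":[-0.048,0,0],"turn":0}

```text
clock: 10.55
tool_pos: [513.6, 83.6, 60.2]
eef_rot: [0.392, -0.589, 0.589, -0.392]
contact_force: [-3.9, -2.0, 2.7]
finger_gap: 85.2
```

Run:
```python
from h import *
o,ci,im,hx,hy,rail=plate("w5"); print("leg raw (bias +1.1/+1.9)",leg(ci,im,hx,rail,(170,180,300),300,350))
c0=vision.camera_info("scene"); s=snap("scene","s5"); c1=vision.camera_info("side"); s1=snap("side","d5")
for c,ci in(("scene",c0),("side",c1)):
  for n in("pointer_tip","mark_tip"):
    for r in vision.landmark_of(c,n)[:1]:
        X=atz(ci,r["position"],25)-rail; print(c,n,np.round(r["position"],1),round(r["confidence"],2),(hx@X).round(1),(hy@X).round(1))
def crop(s,ci):
    u,v=proj(ci,rail+hx*73-hy*53+[0,0,25]).astype(int); print(u,v); return cv2.resize(s[v-30:v+30,u-40:u+40][:,:,::-1],(400,300),interpolation=cv2.INTER_CUBIC)
cv2.imwrite("pics/m5.png",np.hstack([crop(s,c0),crop(s1,c1)]))
```

```text
10.55 TCP x,y,z 93.69 -4.82 60.2 F hx,hy,z -3.4 2.8 2.7 gap 85.2 yaw 1.1739
leg raw (bias +1.1/+1.9) [(321, 344, np.float64(74.2), np.float64(74.4)), (321, 344, np.float64(74.2), np.float64(74.4)), (321, 343, np.float64(74.3), np.float64(74.8))]
scene pointer_tip [241.5 299. ] 0.97 67.9 -59.6
scene mark_tip [236. 299.] 0.61 80.8 -40.9
side pointer_tip [242.3 274.3] 0.77 85.1 -51.9
side mark_tip [246.  272.5] 0.67 72.9 -49.8
299 239
273 246
```

View pics/m5.png

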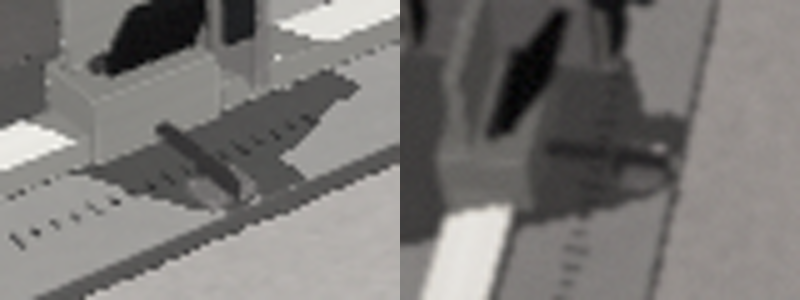

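Picture 8: in both cameras the pointer and ridge run in one line. Scene crop (160,125)→(240,200), side crop (550,150)→(670,158). Travel is 72.8 by TCP and 72.7–73.2 by the plate edges. I centre across the rail and start closing.

Request:
step_arm:
  series:
    - {"xyz":[0,0,-0.002],"turn":0}
    - {"xyz":[0,0,-0.004],"turn":0}
    - {"xyz":[0,0,-0.005],"turn":0}
    - {"xyz":[0,0,-0.005],"turn":0}
    - {"xyz":[0,0,-0.005],"turn":0}
  gripper: 0.3
  grip_force: 30

```text
clock: 11.4
tool_pos: [510.4, 85.4, 60.8]
eef_rot: [0.39, -0.588, 0.59, -0.393]
contact_force: [2.6, -4.0, 4.0]
finger_gap: 55.5
```

Run:
```python
from h import *
o,ci,im,hx,hy,rail=plate("w6"); print("leg raw",leg(ci,im,hx,rail,(170,180,300),300,350))
```

```text
11.4 TCP x,y,z 94.19 -1.4 60.8 F hx,hy,z -2.6 -3.9 4.0 gap 55.5 yaw 1.1738
leg raw [(320, 342, np.float64(74.8), np.float64(75.3)), (320, 342, np.float64(74.8), np.float64(75.3)), (320, 340, np.float64(74.7), np.float64(75.9))]
```

Request:
step_arm:
  series:
    - {"xyz":[0,0,0],"turn":0}
    - {"xyz":[0,0,0],"turn":0}
    - {"xyz":[0,0,0],"turn":0}

```text
clock: 11.75
tool_pos: [510.4, 85.5, 60.8]
eef_rot: [0.391, -0.588, 0.59, -0.393]
contact_force: [2.7, -4.6, 4.2]
finger_gap: 55.6
```

Run:
```python
from h import *
o,ci,im,hx,hy,rail=plate("w7"); print("leg raw",leg(ci,im,hx,rail,(170,180,300),300,350))
```

```text
11.75 TCP x,y,z 94.22 -1.38 60.8 F hx,hy,z -3.2 -4.2 4.2 gap 55.6 yaw 1.1738
leg raw [(320, 342, np.float64(74.8), np.float64(75.3)), (320, 342, np.float64(74.8), np.float64(75.3)), (320, 340, np.float64(74.7), np.float64(75.9))]
```

Request:
step_arm:
  series:
    - {"xyz":[0,0,0],"turn":0}
    - {"xyz":[0,0,0],"turn":0}
    - {"xyz":[0,0,0],"turn":0}
    - {"xyz":[0,0,0],"turn":0}
    - {"xyz":[0,0,0],"turn":0}
    - {"xyz":[0,0,0],"turn":0}
    - {"xyz":[0,0,0],"turn":0}
    - {"xyz":[0,0,0],"turn":0}
  gripper: -0.6
  grip_force: 40

```text
clock: 12.6
tool_pos: [507.6, 85.9, 60.8]
eef_rot: [-0.392, 0.589, -0.588, 0.391]
contact_force: [-10.8, -0.4, 16.1]
finger_gap: 25.1
```

Run:
```python
from h import *
o,ci,im,hx,hy,rail=plate("w8"); print("leg raw",leg(ci,im,hx,rail,(160,170,440),300,360))
c0=vision.camera_info("scene"); s=snap("scene","s8")
u,v=proj(c0,rail+hx*73-hy*53+[0,0,25]).astype(int); a=cv2.resize(s[v-30:v+30,u-40:u+40][:,:,::-1],(400,300),interpolation=cv2.INTER_CUBIC)
cv2.imwrite("pics/m8.png",np.hstack([a,cv2.resize(im[:,:,::-1],(400,300))]))
```

```text
12.6 TCP x,y,z 93.43 1.65 60.8 F hx,hy,z -4.5 9.9 16.1 gap 25.1 yaw 1.1746
leg raw [(320, 342, np.float64(73.9), np.float64(74.4)), (320, 342, np.float64(73.9), np.float64(74.4)), (343, 340, np.float64(66.2), np.float64(75.3))]
```

View pics/m8.png

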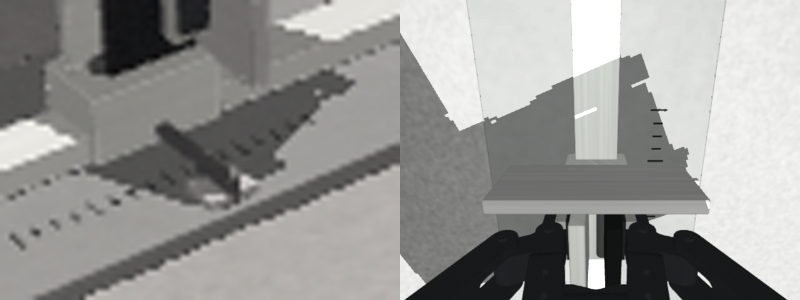

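Picture 9: on the scene side, pointer and ridge are still in line. In the wrist view the fingers are clamped on both upright plates, gap 25 mm. I make a small correction to relieve the side and vertical strain and push 0.5 mm forward.

Request:
step_arm:
  series:
    - {"xyz":[-0.0002,-0.0003,-0.0005],"turn":0}
    - {"xyz":[-0.0004,-0.0006,-0.001],"turn":0}
    - {"xyz":[-0.0005,-0.0008,-0.0016],"turn":0}
    - {"xyz":[-0.0005,-0.0008,-0.0016],"turn":0}
    - {"xyz":[-0.0005,-0.0008,-0.0016],"turn":0}
    - {"xyz":[-0.0005,-0.0008,-0.0016],"turn":0}

```text
clock: 13.3
tool_pos: [507.8, 86.6, 60.9]
eef_rot: [0.392, -0.589, 0.589, -0.392]
contact_force: [-1.1, -2.3, -2.4]
finger_gap: 24.8
```

Run:
```python
from h import *
o,ci,im,hx,hy,rail=plate("w9"); print("leg raw",leg(ci,im,hx,rail,(160,170,180),300,360))
g=cv2.cvtColor(im,cv2.COLOR_RGB2GRAY).astype(int); c=170
print([(r,int(g[r+1,c]-g[r-1,c])) for r in range(310,350) if abs(g[r+1,c]-g[r-1,c])>8])
c1=vision.camera_info("side"); s=snap("side","d9")
u,v=proj(c1,rail+hx*73-hy*53+[0,0,25]).astype(int); a=cv2.resize(s[v-30:v+30,u-40:u+40][:,:,::-1],(400,300),interpolation=cv2.INTER_CUBIC)
b=cv2.resize(im[330:480,190:390][:,:,::-1],(400,300),interpolation=cv2.INTER_CUBIC)
cv2.imwrite("pics/m9.png",np.hstack([a,b]))
```

```text
13.3 TCP x,y,z 94.18 1.67 60.9 F hx,hy,z -2.6 0.1 -2.4 gap 24.8 yaw 1.174
leg raw [(320, 342, np.float64(74.6), np.float64(75.1)), (320, 342, np.float64(74.6), np.float64(75.1)), (320, 342, np.float64(74.6), np.float64(75.1))]
[(319, 26), (320, 38), (321, 24), (341, -31), (342, -44), (343, -19)]
```

View pics/m9.png

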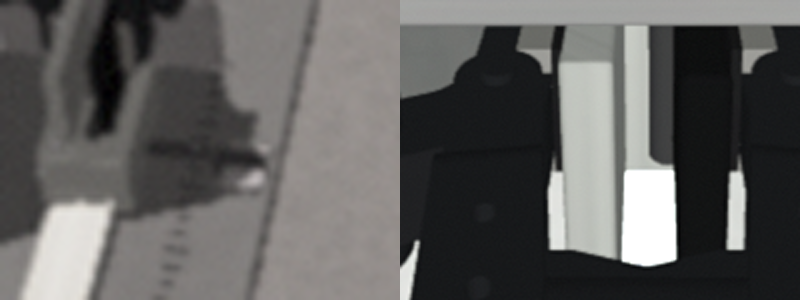

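Picture 10: in the side view, pointer and ridge are collinear at row 150–157. In the wrist view the paddle and grip plate stand parallel between the pads, and the forces are near zero. Leg reads 73.2–73.5 against 73.0, so I trim back 0.3 mm and recheck.

Request:
step_arm:
  series:
    - {"xyz":[0.0003,0,0],"turn":0}
    - {"xyz":[0.0003,0,0],"turn":0}
    - {"xyz":[0.0003,0,0],"turn":0}
    - {"xyz":[0.0003,0,0],"turn":0}
    - {"xyz":[0.0003,0,0],"turn":0}
    - {"xyz":[0.0003,0,0],"turn":0}
    - {"xyz":[0.0003,0,0],"turn":0}
    - {"xyz":[0.0003,0,0],"turn":0}

```text
clock: 14.2
tool_pos: [507.6, 86.3, 61.0]
eef_rot: [0.392, -0.589, 0.589, -0.392]
contact_force: [1.1, -5.1, -8.4]
finger_gap: 25.0
```

Run:
```python
from h import *
o,ci,im,hx,hy,rail=plate("w10"); print("leg raw",leg(ci,im,hx,rail,(170,),300,360)); print(np.abs(o["qd"]).max())
for c in ("scene","side"):
    vision.get_image(c); print(c,[(n,np.round(vision.landmark_of(c,n)[0]["position"])) for n in("black_module","alloy_module","screwdriver") if vision.landmark_of(c,n)])
```

```text
14.2 TCP x,y,z 93.85 1.67 61.0 F hx,hy,z -4.3 -3.0 -8.4 gap 25.0 yaw 1.1739
leg raw [(320, 342, np.float64(74.3), np.float64(74.7))]
0.0019573053607693657
scene [('black_module', array([410., 153.])), ('alloy_module', array([185., 351.]))]
side [('black_module', array([439., 352.])), ('alloy_module', array([170., 238.])), ('screwdriver', array([253., 376.]))]
```

```bash
python3 -c "
from h import *
print(job_done())"
```

```text
the job is handed in; nothing more can be done
None
```

The leg is at the length mark with the lever squeezed shut, and I handed the job in with the fingers still holding both.

- **Order:** I pushed the leg out with the gripper open, and began closing the lever only once the leg was at the mark. The grip is set to 40 N.
- **Leg at the mark:** the wrist camera gave a distance of 73.0 mm to the mark. The final leg travel read 72.95 mm from the arm position, and 72.8 to 73.2 mm from the stop plate's edges. The side picture taken just before a last 0.3 mm trim showed pointer and ridge in one line.
- **Lever closed:** the finger gap was 25.0 mm, where both plates together should measure 26 mm. The wrist picture showed the paddle upright and parallel to the grip plate.
- **Forces and time:** the last reading was −4.3 N along the rail, −3.0 N across and −8.4 N vertical. The vertical force had drifted from −2.4 N over the last 0.9 s. The clock stood at about 14 s.
- **Loose things:** both modules were found where they started, within about 4 pixels. The screwdriver was found only in the side picture, also unmoved. The scene camera's last search did not report it.
- **Disagreements:** the networks' pointer and mark points in the scene and side pictures were 5 to 12 mm off along the rail, so I used pixel edges instead. The rail's middle turned out about 1.7 mm to the side of my estimate, so I re-centred the gripper on the clamped plates. One push command was refused because it lacked the turn value, and I sent it again.

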